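# Lay out a stacked toy-truck kit in its fitted trays

### The job

The wooden parts of a toy truck are piled in one stack on the bench. Take the stack apart from the top down, one part at a time, and set each part down flat in the tray made for its outline: the wheel in the round tray, the square cab in the square tray, the load bed in the middle-length oblong tray and the chassis in the longest tray. Set the parts down rather than dropping them, let none fall, and do not disturb the bowl or the bottle.

Things in the scene. Friction and masses are not known exactly. Their poses are not given: they have to be found in the camera images.
- wheel: Round wheel blank, a disc of 46 mm diameter with a small dark axle dot on top; 32 mm thick, light wood. Origin: centre of the underside, z up; at the start it lies on top of the cab. About 35 g.
- cab: Square cab block, 60 x 60 mm, a dark window painted on its two y sides; 32 mm thick, light wood. Origin: centre of the underside, z up; x and y square to its sides. At the start it lies on the load bed, under the wheel. About 80 g.
- bed: Oblong load-bed block, 104 mm along its x, 58 mm along its y, two thin dark lines across each end; 32 mm thick, light wood. Origin: centre of the underside, z up; at the start it lies roughly crosswise on the chassis, under the cab. About 130 g.
- chassis: Long chassis board, 150 mm along its x, 58 mm along its y, one dark line across each end; 32 mm thick, light wood. Origin: centre of the underside, z up; at the start it lies on the bench at the bottom of the stack. The stack is 128 mm high. About 190 g.
- wheel_tray: Round tray for the wheel, 66 mm inside diameter. The tray is fixed, plywood rims 8 mm wide and 13 mm high over the bench round a flat cork floor 6 mm above the bench (rims stand 7 mm above the floor). Origin: centre of the underside on the bench, z up; its yaw is of no account.
- cab_tray: Square tray for the cab, 80 x 80 mm inside. The tray is fixed, plywood rims 8 mm wide and 13 mm high over the bench round a flat cork floor 6 mm above the bench (rims stand 7 mm above the floor). Origin: centre of the underside on the bench, z up; x and y square to its sides.
- bed_tray: Oblong tray for the load bed, inside 124 mm along its x, 78 mm along its y. The tray is fixed, plywood rims 8 mm wide and 13 mm high over the bench round a flat cork floor 6 mm above the bench (rims stand 7 mm above the floor). Origin: centre of the underside on the bench, z up; either way round will do.
- chassis_tray: Longest tray, for the chassis, inside 170 mm along its x, 78 mm along its y. The tray is fixed, plywood rims 8 mm wide and 13 mm high over the bench round a flat cork floor 6 mm above the bench (rims stand 7 mm above the floor). Origin: centre of the underside on the bench, z up; either way round will do.
- bowl: Bystander: turned wooden bowl, 150 mm across, 65 mm high, standing on the left of the bench. Origin: centre of its underside. Leave it alone.
- bottle: Bystander: green bottle, 64 mm across, 190 mm high, standing on the right of the bench. Origin: centre of its underside. Leave it alone.
Things that resemble listed ones, but are neither listed nor needed, are in the scene too. Leave any blue or pink look-alike of the cab alone.

How it is judged (in metres and radians):
On the way, in this order (a step that is already met when the one before it is completed fails the run):
1. the round wheel blank lies flat in its tray (horizontal distance between wheel and wheel_tray below 0.016 m and z of wheel in the frame of wheel_tray below 0.0085 m and angle between wheel's own z axis and vertical below 0.06 rad), for 0.2 s.
2. the square cab block lies flat in its tray (horizontal distance between cab and cab_tray below 0.016 m and z of cab in the frame of cab_tray below 0.0085 m and angle between cab's own z axis and vertical below 0.06 rad), for 0.2 s.
3. the load-bed block lies flat in its tray (horizontal distance between bed and bed_tray below 0.016 m and z of bed in the frame of bed_tray below 0.0085 m and angle between bed's own z axis and vertical below 0.06 rad), for 0.2 s.
4. the chassis board lies flat in its tray (horizontal distance between chassis and chassis_tray below 0.016 m and z of chassis in the frame of chassis_tray below 0.0085 m and angle between chassis's own z axis and vertical below 0.06 rad), for 0.2 s.
At the end, for the whole second after the job is handed in: Every part lies in its own tray, flat on the tray floor (underside under 8.5 mm above the bench, tilt under 0.06 rad), its centre within 16 mm of the tray's centre (anything lying inside the rims is), released and at rest (all of step 1 and all of step 2 and all of step 3 and all of step 4 and contact force between each of wheel, cab, bed, chassis and the fingers below 0.05 N and linear speed of each of wheel, cab, bed, chassis below 0.02 m/s and angular speed of each of wheel, cab, bed, chassis below 0.2 rad/s); the robot touches nothing.
It fails at once if the round wheel blank is dropped, thrown or falls (faster than 0.7 m/s with no finger on it) (linear speed of wheel above 0.7 m/s and contact force between wheel and the fingers below 0.05 N).
It fails at once if the square cab block is dropped, thrown or falls (faster than 0.7 m/s with no finger on it) (linear speed of cab above 0.7 m/s and contact force between cab and the fingers below 0.05 N).
It fails at once if the load-bed block is dropped, thrown or falls (faster than 0.7 m/s with no finger on it) (linear speed of bed above 0.7 m/s and contact force between bed and the fingers below 0.05 N).
It fails at once if the chassis board is dropped, thrown or falls (faster than 0.7 m/s with no finger on it) (linear speed of chassis above 0.7 m/s and contact force between chassis and the fingers below 0.05 N).
It fails at once if the bowl or the bottle is moved more than 30 mm or tipped over (distance of any of bowl, bottle from where it was at the start of the episode above 0.03 m or angle between any of bowl, bottle's own z axis and vertical above 0.3 rad).
It also fails if it takes over 120 s, if anything falls off the work surface, if the arm or the gripper's body presses on something with over 40 N, if the wrist force passes 120 N, or if a joint passes its speed limit or range.

### The arm

A 6-joint arm with a two-finger parallel gripper is mounted at the origin on the work surface. World frame = base frame: x ahead of the robot, y to its left, z up, the work surface at z = 0. Lengths are in m, angles in degrees, forces in N, time in s.
With the tool pointing down it reaches from about 0.25 to 0.725 m from the base axis. Payload 9.7 kg.
Tool frame: the origin (TCP) lies midway between the tips of the shut fingers; the grasp point (between the pads) lies 19 mm behind it; z points along the fingers, y is the line along which they close (so a half turn about z gives the same grasp; the last joint's range is limited). The gripper opens to 85 mm and grips with 20 to 120 N. Pads are 22 mm wide; open, the fingers measure 114 mm over their backs; the gripper's body (76 mm by 85 mm) begins 54 mm behind the grasp point. The pads swing forward as they close: fully open they stand 13 mm farther back than shut.
Start: joints at [-75.401, 4.979, 10.078, 95.1, 0, 90], TCP at [0.139, -0.532, 0.231] pointing down, gripper open.
Joint ranges: [-179.16, 179.16], [-48.56, 103.87], [-65.8, 70.77], [-126.05, 130.52], [-82.76, 87.17], [-180, 180]. Speed limits (degrees/s): [127.2, 127.2, 147.25, 180, 180, 180].

### API

Orientations are given as [roll, pitch, yaw] about the fixed x, y, z axes, in that order (R = Rz(yaw) Ry(pitch) Rx(roll)).
In Python, from workcell import * gives the robot as it stands.
- The arm moves only by the tool servo_tool, never from a script. Its argument "moves" is a list of rows, each a list of 4 numbers: the shift along the world's x, y, z in cm, then the turn about the world's z in rad. A call has 1 to 20 rows; each row is the pose to reach, as a shift and turn from the pose commanded when the call began; what a row does not reach only later rows make up. A row lasts 1/12 s, in which the tool goes at most 41.7 mm and 7.16 degrees, less where a joint would pass 70% of its speed; a pose out of reach is approached as far as the arm can. A call with a gripper value outside its range is refused whole. "claw" is the closure, from 0 (fully open) to 1 (shut), set as the call begins (left out, the last holds). The fingers move at their own pace and stop on an object; "force" is the grip in N (left out, the last holds). Time passes only in rows, so rows that repeat a pose let the fingers close. It gives the time, the measured TCP pose, the force, the opening and the grip force at its end, in the units of the state.
- get_obs(): the state, without advancing time (a new reading comes with each control period).
- camera(name): name is "scene" or "side" or "wrist"; returns the picture (384x512x3 uint8, red, green, blue); there is no depth.
- get_calibration(name): a dict with "fx", "fy", "cx", "cy" (pixels), "k1" (the pictures are not rectified: a ray, as slopes to the right and down, at radius r is drawn at 1 + k1 r^2 times it, then the intrinsics apply), "rvec" (rotation vector, rad) and "tvec" (3), from world to camera coordinates, as OpenCV has them; the wrist camera has in their place "tool_from_camera" (4x4, takes a point from camera to tool coordinates, whose origin is the TCP and whose axes are the flange's). Camera axes: x right, y down, z forward; pixel columns grow to the right and rows downward; lengths in m; the calibration is good to about 2 mm. A picture is of the moment at which its call begins: read the wrist's pose just before it. get_calibration takes no time and is no camera call.
- job_done(): hands the job in; it is judged then, once.
The state is a dict: "time": time; "q": joint angles; "qd": joint speeds; "joint_efforts": joint torques, N m; "ee_pos": TCP position; "tcp_rot": TCP orientation; "wrist_force": force on the tool from outside, world axes, zero at the start; "torque": the same for the moment, N m; "opening": finger opening in m; "grasp_force": force on a finger pad.
Only numpy, scipy, OpenCV 4.12 (cv2) and the standard library are available. Lean on these libraries where they do the work, as an engineer would, in place of code of your own. Each camera call takes 0.05 s, during which the arm holds its last target. There are 200 camera calls.

## Working session

There is one attempt and no reset: what is moved stays moved. The work goes in short steps, Python scripts to look and compute and a tool call to move; the robot and the scene stay as the last step left them, time stands still between calls to the robot, and variables do not carry over. Pictures are saved under pics/ and viewed, at most 14 in all, crops included, and the job is handed in when it is done.

Besides the shell and the picture viewer there is one more tool, called after "Call:" by a JSON object that holds its "api" and its "payload". servo_tool: Moves the arm, as the interface text tells. Its arguments: {"type":"object","properties":{"moves":{"type":"array","items":{"type":"array","items":{"type":"number"}}},"claw":{"type":"number"},"force":{"type":"number"}},"required":["moves"]}

```bash
mkdir -p pics; python3 - <<'E'
from workcell import *
import cv2
o=get_obs(); print(o['time'],o['ee_pos'],o['tcp_rot'],o['opening'])
for n in("scene","side"):
    im=camera(n); cv2.imwrite(f"pics/{n}0.png",im[:,:,::-1]); print(n,get_calibration(n))
print(get_calibration("wrist"))
E
```

```text
0.0 [ 0.13855912 -0.53203104  0.23058119] [-1.79924100e+02 -8.41194033e-04  1.45970306e+01] 0.08551005291052355
scene {'fx': 477.0963927856252, 'fy': 477.0963927856252, 'cx': 256.99169256430145, 'cy': 188.75024854956274, 'k1': -0.03852309743362488, 'rvec': array([ 1.10410494,  2.57659942, -0.77973148]), 'tvec': array([ 0.33230174, -0.25883518,  1.65628053])}
side {'fx': 414.77872154624515, 'fy': 414.77872154624515, 'cx': 256.99952160758164, 'cy': 195.80319101112016, 'k1': -0.14835729437380482, 'rvec': array([ 0.96283445, -2.4519071 ,  1.04308406]), 'tvec': array([0.37470754, 0.2821898 , 1.01724242])}
{'fx': 298.589470002476, 'fy': 298.589470002476, 'cx': 260.9534171455365, 'cy': 186.968989178557, 'k1': -0.05758980927245208, 'tool_from_camera': array([[-1.85750543e-04, -9.58607238e-01, -2.84731680e-01,
         7.21101121e-02],
       [ 9.99999863e-01, -3.17649155e-04,  4.17060236e-04,
         1.29737304e-03],
       [-4.90241738e-04, -2.84731563e-01,  9.58607165e-01,
        -1.43633639e-01],
       [ 0.00000000e+00,  0.00000000e+00,  0.00000000e+00,
         1.00000000e+00]])}
```

View pics/scene0.png

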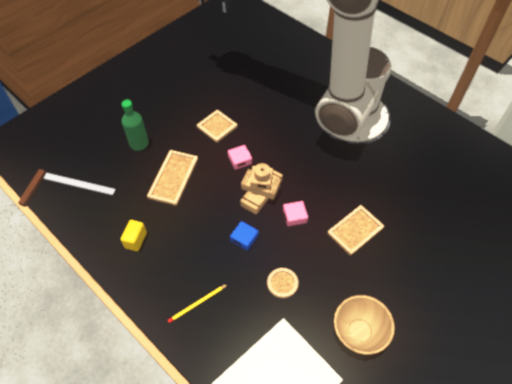

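View pics/side0.png

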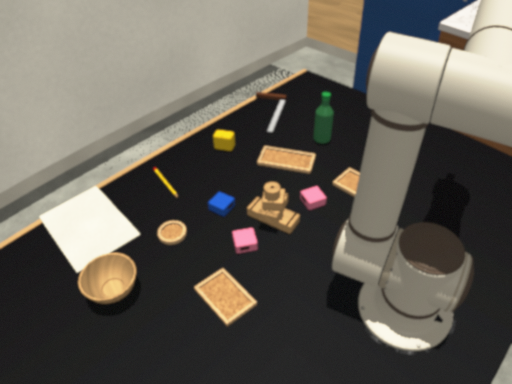

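The scene picture shows the stack at (262,185), with the square tray at (217,125), the long tray at (173,177), the bed tray at (356,229) and the round tray at (283,282). Pink and blue look-alikes stand near the stack. The side view agrees.

```bash
cat > h.py <<'E'
from workcell import *
import cv2, numpy as np
from scipy.spatial.transform import Rotation as R
def cam(n,o=None):
    c=get_calibration(n); K=np.array([[c['fx'],0,c['cx']],[0,c['fy'],c['cy']],[0,0,1]]); d=np.array([c['k1'],0,0,0.])
    if n!='wrist':
        Rm=cv2.Rodrigues(c['rvec'])[0]; return K,d,Rm.T,-Rm.T@c['tvec']
    Rt=R.from_euler('xyz',o['tcp_rot'],degrees=True).as_matrix(); T=c['tool_from_camera']
    return K,d,Rt@T[:3,:3],Rt@T[:3,3]+o['ee_pos']
def rays(C,uv):
    K,d,Rw,p=C; u=cv2.undistortPoints(np.asarray(uv,float).reshape(-1,1,2),K,d).reshape(-1,2)
    return p,np.c_[u,np.ones(len(u))]@Rw.T
def plane(C,uv,z):
    p,r=rays(C,uv); return (p+r*((z-p[2])/r[:,2])[:,None])[:,:2]
def proj(C,P):
    K,d,Rw,p=C; Rm=Rw.T
    return cv2.projectPoints(np.asarray(P,float).reshape(-1,3),cv2.Rodrigues(Rm)[0],-Rm@p,K,d)[0].reshape(-1,2)
def rect(w):
    (c,s,a)=cv2.minAreaRect((w*1000).astype(np.float32)); 
    if s[0]<s[1]: s=s[::-1]; a+=90
    return np.round(c,1),np.round(s,1),round((a+90)%180-90,1)
def look(n,name):
    o=get_obs(); im=camera(n); cv2.imwrite(f'pics/{name}.png',im[:,:,::-1]); return im,cam(n,o),o
def comps(m,amin=150):
    cs,_=cv2.findContours(m.astype(np.uint8),cv2.RETR_EXTERNAL,cv2.CHAIN_APPROX_NONE)
    return [c.reshape(-1,2) for c in cs if cv2.contourArea(c)>amin]
E
python3 - <<'E'
from h import *
for n in('scene','side'):
    im=cv2.imread(f'pics/{n}0.png')[:,:,::-1]; C=cam(n); hsv=cv2.cvtColor(np.ascontiguousarray(im),cv2.COLOR_RGB2HSV)
    H,S,V=[hsv[...,i] for i in range(3)]
    print(n)
    for nm,m in dict(wood=(H>8)&(H<24)&(S>50)&(V>70),pink=(H>150)&(V>90)&(S>50),blue=(H>100)&(H<130)&(S>120)&(V>80),green=(H>50)&(H<90)&(S>80)&(V>40)).items():
        for c in comps(m,120 if nm!='green' else 60):
            if c.shape[0]<400: print(nm,c.mean(0).round(),'z13',*rect(plane(C,c,.013)))
E
```

```text
scene
wood [199. 302.] z13 [827.6 117.2] [168.6  18.3] -11.9
wood [282. 282.] z13 [636.1 242.2] [92.8 90.3] 43.6
wood [133. 233.] z13 [ 824.1 -169.2] [98.9 72.7] 28.2
wood [355. 229.] z13 [364.7 284.9] [155.  105.2] -6.7
wood [259. 186.] z13 [453.3 -22.1] [191.1 121.4] 22.2
wood [172. 177.] z13 [ 609.  -243.7] [202.9 107.6] 27.2
wood [216. 125.] z13 [ 368.1 -297.1] [115.1 112.4] 90.0
wood [338. 119.] z13 [ 61.1 -19.6] [154.3 115.5] 77.8
wood [376.  64.] z13 [-263.3  -79.1] [165.8  79.6] 30.0
wood [344.  19.] z13 [-395.  -356.4] [288.6 152.4] -4.8
wood [350.   5.] z13 [-473.4 -365.8] [170.7  88.8] -45.6
pink [295. 213.] z13 [444.9 121.2] [82.2 72.3] 55.7
pink [239. 157.] z13 [ 408.6 -146.9] [87.8 74.4] 66.9
blue [244. 235.] z13 [603.6  62.7] [75.6 71.5] 11.2
blue [  4. 105.] z13 [ 799.4 -915.1] [209.1  57.6] 60.7
green [133. 124.] z13 [ 559.6 -511.1] [247.8  71. ] 64.7
side
wood [225. 296.] z13 [360.5 283.7] [152.6 103.6] -6.5
wood [426. 268.] z13 [  16.5 -138. ] [120.8  28.4] 17.0
wood [108. 277.] z13 [632.5 460.9] [166.8 164.6] 18.6
wood [391. 256.] z13 [ 108.8 -110.6] [222.4  17.9] -74.0
wood [171. 232.] z13 [632.  241.1] [97.7 90.1] -47.0
wood [ 20. 233.] z13 [975.6 574.3] [150.5  34.2] 88.7
wood [274. 207.] z13 [475.2 -54. ] [180.  175.3] -77.7
wood [348. 181.] z13 [ 369.7 -296.8] [118.8  99.5] -89.7
wood [286. 159.] z13 [ 605.4 -242.9] [197.5 121.8] 27.5
wood [483. 140.] z13 [ 124.3 -859.4] [240.9  59.8] 1.1
wood [453.  40.] z13 [  611.4 -1711.2] [230.5 166.8] -77.8
wood [336.  22.] z13 [ 1264.6 -1451.1] [902.6 367.8] -58.4
pink [244. 240.] z13 [452.2 117.3] [89.2 69.1] -34.8
pink [312. 197.] z13 [ 416.8 -151.8] [91.7 81.3] -22.5
blue [221. 203.] z13 [612.   59.8] [83.8 82. ] -80.8
green [324. 117.] z13 [ 675.7 -562.8] [396.4  77.1] -55.8
```

```bash
python3 - <<'E'
from h import *
for n,uv in(('scene',(262,168)),('side',(272,186))): print(plane(cam(n),[uv],.128))
for n in('scene','side'):
    im=cv2.imread(f'pics/{n}0.png'); 
    x,y=(262,185) if n=='scene' else (272,207)
    cv2.imwrite(f'pics/{n}0c.png',cv2.resize(im[y-50:y+50,x-50:x+50],None,fx=4,fy=4,interpolation=cv2.INTER_CUBIC))
cv2.imwrite('pics/cc.png',np.hstack([cv2.imread('pics/scene0c.png'),cv2.imread('pics/side0c.png')]))
E
```

```text
[[ 0.45548694 -0.00613559]]
[[ 0.46086703 -0.00732534]]
```

View pics/cc.png

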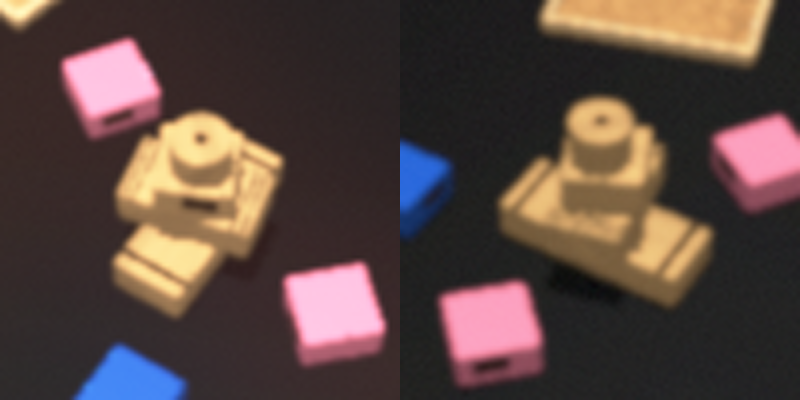

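The crops show the wheel's axle dot at scene (262,169) and side (272,187), which puts the wheel near (0.458,-0.007). I'll move the wrist camera over the stack.

Call:
{"api": "servo_tool", "payload": {"moves": [[2,4,3,-0.1],[6,10,6,-0.2],[30,52.5,8,-0.255],[30,52.5,8,-0.255],[30,52.5,8,-0.255],[30,52.5,8,-0.255],[30,52.5,8,-0.255],[30,52.5,8,-0.255],[30,52.5,8,-0.255],[30,52.5,8,-0.255],[30,52.5,8,-0.255],[30,52.5,8,-0.255],[30,52.5,8,-0.255],[30,52.5,8,-0.255],[30,52.5,8,-0.255],[30,52.5,8,-0.255],[30,52.5,8,-0.255],[30,52.5,8,-0.255],[30,52.5,8,-0.255]], "claw": 0}}

```text
time: 1.68
ee_pos: [0.4382, -0.008, 0.3113]
tcp_rot: [180.0, 0.0, -0.1]
wrist_force: [0.3, -0.3, 0.9]
opening: 0.0857
grasp_force: 0.0
```

```bash
python3 - <<'E'
from h import *
im,C,o=look('wrist','w1'); print(o['time'],o['ee_pos'],o['tcp_rot'],o['q'],proj(C,[.458,-.007,.128]))
E
```

```text
1.6833 [ 0.43821277 -0.00800066  0.31125202] [ 1.79991847e+02  1.41691242e-02 -7.17111884e-02] [-1.04050326e+00 -7.53668677e+00  6.87434837e+00  1.04425064e+02
 -8.39151654e-03  1.79031208e+02] [[258.63033474 148.27787513]]
```

View pics/w1.png

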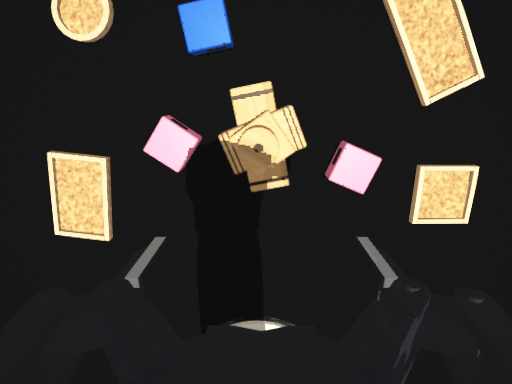

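The wrist view shows the axle dot at (259,148), as predicted. All four trays are visible, and the lower stack is partly shadowed. Next I'll refine the trays and zoom in on the stack.

```bash
python3 - <<'E'
from h import *
o=get_obs(); C=cam('wrist',o); im=cv2.imread('pics/w1.png'); hsv=cv2.cvtColor(im,cv2.COLOR_BGR2HSV);H,S,V=[hsv[...,i] for i in range(3)]
for nm,m in dict(wood=(H>8)&(H<30)&(S>40)&(V>70),pink=(H>150)&(V>90)&(S>50),blue=(H>100)&(H<130)&(S>120)&(V>80)).items():
    for c in comps(m): print(nm,c.mean(0).round(),*rect(plane(C,c,.013 if nm=='wood' else .032)))
y,x=140,262
cv2.imwrite('pics/w1c.png',cv2.resize(im[y-66:y+66,x-66:x+66],None,fx=4.5,fy=4.5,interpolation=cv2.INTER_CUBIC))
print(plane(C,[(259,148)],.128))
E
```

```text
wood [436. 194.] [ 365.4 -299.9] [103.5  98. ] -89.9
wood [ 80. 194.] [362.8 279. ] [145.  101.5] -6.6
wood [261. 141.] [454.5 -10.6] [163.9 118.5] 21.7
wood [429.  50.] [ 592.8 -253.5] [158.4 100.7] 27.4
wood [82. 17.] [617.8 235.8] [89.6 54.1] 87.2
pink [353. 167.] [ 414.1 -143.3] [68.5 61.4] 66.7
pink [172. 143.] [450.2 117.3] [65.8 62.7] -34.6
blue [205.  26.] [603.3  62.1] [64.3 61.4] 11.0
[[ 0.45832682 -0.00759603]]
```

View pics/w1c.png

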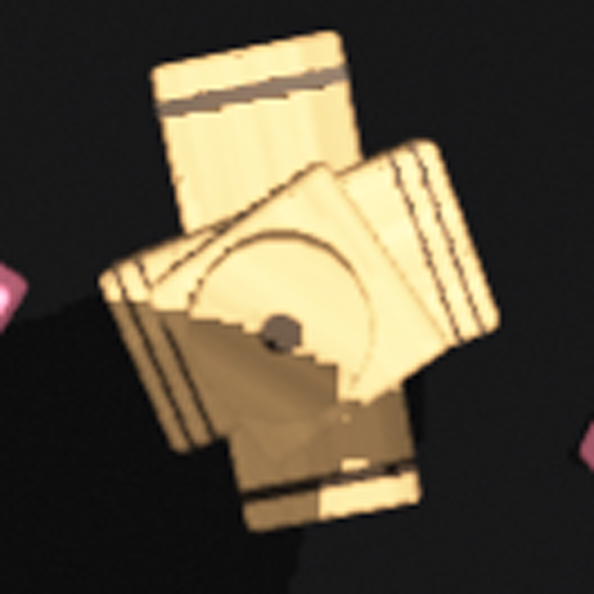

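The crop shows all the part outlines. The cab corners are at crop (325,165), (150,300) and (450,342), and the ends of the bed and chassis can be read too. I'll grip the wheel first.

Call:
{"api": "servo_tool", "payload": {"moves": [[2,0,-2,0.13],[2,0,-4,0.26],[2,0,-6,0.39],[2,0,-8,0.52],[2,0,-10,0.65],[2,0,-12,0.78],[2,0,-13,0.91],[2,0,-14,1.05],[2,0,-15,1.05],[2,0,-16,1.05],[2,0,-17,1.05],[2,0,-18,1.05],[2,0,-19,1.05],[2,0,-20,1.05],[2,0,-20.5,1.05],[2,0,-21,1.05],[2,0,-21,1.05],[2,0,-21,1.05]], "claw": 0}}

```text
time: 3.23
ee_pos: [0.4587, -0.0072, 0.1013]
tcp_rot: [-180.0, 0.0, 60.1]
wrist_force: [0.0, 0.9, -0.0]
opening: 0.0857
grasp_force: 0.0
```

Call:
{"api": "servo_tool", "payload": {"moves": [[0,0,0,0],[0,0,0,0],[0,0,0,0],[0,0,0,0],[0,0,0,0],[0,0,0,0],[0,0,0,0],[0,0,0,0]], "claw": 0.6, "force": 30}}

```text
time: 3.9
ee_pos: [0.4589, -0.0072, 0.1018]
tcp_rot: [179.9, -0.0, 60.2]
wrist_force: [-0.4, -0.1, 5.8]
opening: 0.0448
grasp_force: 30.9
```

Call:
{"api": "servo_tool", "payload": {"moves": [[0,0,0.5,0],[0,0,1.5,0],[0,0,3,0],[0,0,5,0],[2,2.5,7,0],[4,6,8,0],[6,9,8,0],[8,12,8,0],[10,14,8,0],[12,17,8,0],[14,20,8,0],[16,23,8,0],[17,24.3,7,0],[17.5,24.9,5,0],[17.5,24.9,3,0],[17.5,24.9,1,0],[17.5,24.9,-1,0],[17.5,24.9,-2,0],[17.5,24.9,-3,0],[17.5,24.9,-3,0]]}}

```text
time: 5.57
ee_pos: [0.633, 0.2414, 0.0696]
tcp_rot: [-179.9, 0.1, 60.1]
wrist_force: [-0.6, -0.9, -0.4]
opening: 0.0446
grasp_force: 30.8
```

```bash
python3 - <<'E'
from h import *
im,C,o=look('wrist','w2'); im2,C2,_=look('scene','s2')
cv2.imwrite('pics/m2.png',np.hstack([cv2.resize(im,None,fx=.9,fy=.9)[:,:,::-1][:300],cv2.resize(im2[120:320,180:340],None,fx=1.5,fy=1.5)[:,:,::-1]]))
print(o['ee_pos'],proj(C,[.634,.2415,.013]))
# stack estimates from w1
o1=dict(ee_pos=np.array([.43821,-.00800,.31125]),tcp_rot=[179.9918,.01417,-.0717]);C1=cam('wrist',o1)
f=lambda p,z:plane(C1,np.array([196,74])+np.array(p)/4.5,z)*1000
for p,z in(([(325,165),(150,300),(450,342)],.096),([(103,275),(430,138),(499,328),(178,453)],.064),([(152,68),(342,30),(421,500),(247,531)],.032)):
    w=f(p,z); print(w.round(1).tolist(), rect(w/1000))
E
```

```text
[0.63298462 0.24142694 0.06963078] [[261.1646841  201.85469107]]
[[495.8, -17.3], [460.8, 29.2], [449.4, -51.2]] (array([475.5, -13.9]), array([81.2, 41.2]), 81.9)
[[463.8, 46.0], [502.1, -47.6], [448.2, -69.2], [410.6, 25.6]] (array([456.2, -11.1]), array([102.,  58.]), -68.2)
[[522.1, 33.4], [532.9, -23.7], [386.5, -50.8], [375.9, 6.3]] (array([454.4,  -8.7]), array([148.8,  58.1]), 10.5)
```

View pics/m2.png

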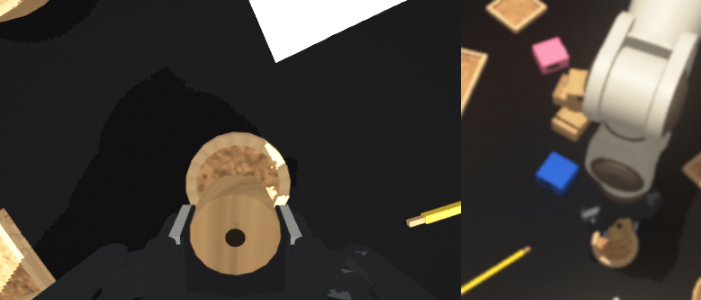

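The wheel is held upright, and the tray's centre at about (263,200) agrees with the prediction. I'll lower the wheel and release it.

Call:
{"api": "servo_tool", "payload": {"moves": [[0,0,-2,0],[0,0,-3.5,0],[0,0,-4.5,0],[0,0,-5.0,0],[0,0,-5.4,0],[0,0,-5.6,0],[0,0,-5.7,0],[0,0,-5.7,0],[0,0,-5.7,0]]}}

```text
time: 6.42
ee_pos: [0.6339, 0.2419, 0.015]
tcp_rot: [180.0, -0.0, 60.1]
wrist_force: [-0.2, 0.0, -0.6]
opening: 0.045
grasp_force: 30.8
```

Call:
{"api": "servo_tool", "payload": {"moves": [[0,0,-0.1,0],[0,0,-0.2,0],[0,0,-0.25,0],[0,0,-0.25,0]]}}

```text
time: 6.75
ee_pos: [0.6337, 0.2418, 0.012]
tcp_rot: [180.0, -0.0, 60.1]
wrist_force: [0.3, 0.4, 1.6]
opening: 0.0453
grasp_force: 30.9
```

Call:
{"api": "servo_tool", "payload": {"moves": [[0,0,0,0],[0,0,0,0],[0,0,0,0],[0,0,0,0],[0,0,0,0],[0,0,0,0],[0,0,1,0],[0,0,3,0],[0,0,6,0],[0,0,10,0],[0,0,14,0],[0,0,18,0]], "claw": 0.2}}

```text
time: 7.75
ee_pos: [0.6331, 0.2416, 0.1945]
tcp_rot: [180.0, -0.0, 60.1]
wrist_force: [0.9, 1.5, 0.1]
opening: 0.0684
grasp_force: 0.0
```

```bash
python3 - <<'E'
from h import *
im,C,o=look('wrist','w3'); print(o['ee_pos'],o['tcp_rot'],o['q'])
hsv=cv2.cvtColor(np.ascontiguousarray(im),cv2.COLOR_RGB2HSV);H,S,V=[hsv[...,i] for i in range(3)]
p=proj(C,[.634,.2415,.013])[0]; print(p,proj(C,[.634,.2415,.038]))
x,y=p.astype(int); cv2.imwrite('pics/w3c.png',cv2.resize(im[max(0,y-80):y+80,x-80:x+80],None,fx=2,fy=2)[:,:,::-1])
E
```

```text
[0.63311507 0.24157009 0.19451302] [ 1.79983825e+02 -2.07844047e-02  6.01495919e+01] [2.08844855e+01 2.28398086e+01 2.73351498e+01 9.44690123e+01
 6.31728448e-04 1.40734897e+02]
[260.97664506 164.81843202] [[260.97260936 169.98400928]]
```

View pics/w3c.png

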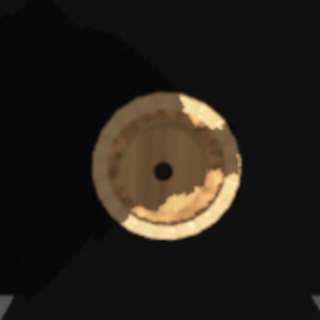

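The wheel is seated in the round tray, with its dot central. Now the cab: I'll look again from above first.

Call:
{"api": "servo_tool", "payload": {"moves": [[-2,-3,3,-0.1],[-20,-26.5,9,-0.41],[-20,-26.5,9,-0.41],[-20,-26.5,9,-0.41],[-20,-26.5,9,-0.41],[-20,-26.5,9,-0.41],[-20,-26.5,9,-0.41],[-20,-26.5,9,-0.41],[-20,-26.5,9,-0.41],[-20,-26.5,9,-0.41],[-20,-26.5,9,-0.41],[-20,-26.5,9,-0.41],[-20,-26.5,9,-0.41]], "claw": 0}}

```text
time: 8.88
ee_pos: [0.434, -0.0226, 0.2815]
tcp_rot: [-180.0, 0.0, 36.7]
wrist_force: [-0.4, 0.8, -0.5]
opening: 0.0855
grasp_force: 0.0
```

```bash
python3 - <<'E'
from h import *
im,C,o=look('wrist','w4'); print(o['ee_pos'],o['tcp_rot'])
p=proj(C,[.455,-.011,.096])[0]; print(p)
x,y=p.astype(int); x0,y0=x-80,max(0,y-80); print(x0,y0); cv2.imwrite('pics/w4c.png',cv2.resize(im[y0:y0+160,x0:x0+160],None,fx=3.75,fy=3.75,interpolation=cv2.INTER_CUBIC)[:,:,::-1])
E
```

```text
[ 0.43404961 -0.0225837   0.28146201] [-1.79973348e+02  1.93477990e-02  3.67120639e+01]
[262.88979522 143.58389485]
182 63
```

View pics/w4c.png

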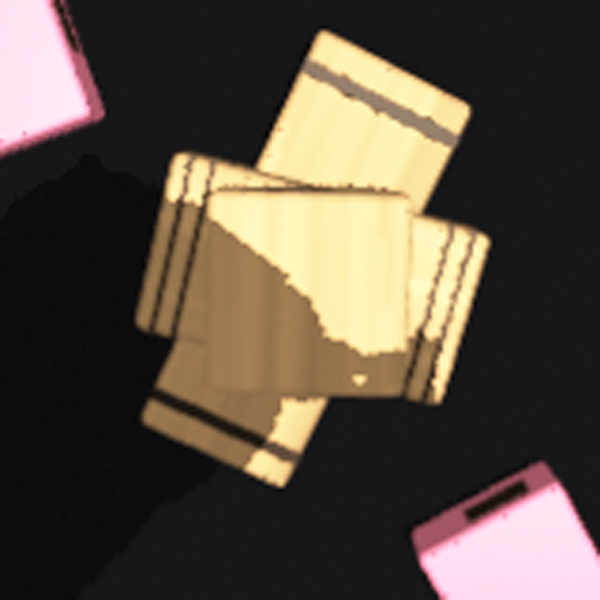

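The crop shows the cab square with the tool, with corners at crop (208,192), (410,192), (410,397) and (210,392). That puts its centre near (0.458,-0.011).

Call:
{"api": "servo_tool", "payload": {"moves": [[0.8,0.4,-2,0],[1.6,0.8,-5,0],[2.4,1.2,-8,0],[2.4,1.2,-11,0],[2.4,1.2,-14,0],[2.4,1.2,-16,0],[2.4,1.2,-17.5,0],[2.4,1.2,-19,0],[2.4,1.2,-20,0],[2.4,1.2,-21,0],[2.4,1.2,-21.5,0],[2.4,1.2,-21.5,0],[2.4,1.2,-21.5,0]]}}

```text
time: 10.02
ee_pos: [0.4578, -0.0111, 0.0671]
tcp_rot: [180.0, -0.0, 36.7]
wrist_force: [-0.0, -0.6, 0.0]
opening: 0.0855
grasp_force: 0.0
```

Call:
{"api": "servo_tool", "payload": {"moves": [[0,0,0,0],[0,0,0,0],[0,0,0,0],[0,0,0,0],[0,0,0,0],[0,0,0,0],[0,0,0,0]], "claw": 0.5, "force": 35}}

```text
time: 10.6
ee_pos: [0.4582, -0.0113, 0.0677]
tcp_rot: [179.9, -0.1, 36.7]
wrist_force: [-0.8, 0.0, 6.6]
opening: 0.0597
grasp_force: 39.2
```

Call:
{"api": "servo_tool", "payload": {"moves": [[0,0,0.5,0],[0,0,1.5,0],[0,0,3,0],[0,0,5,0],[-0.5,-1.5,7,-0.06],[-1.5,-4,8,-0.15],[-2.5,-7,8,-0.24],[-3.5,-10,8,-0.34],[-4.5,-13,8,-0.44],[-5.5,-16,8,-0.54],[-6.5,-19,8,-0.64],[-7.5,-22,8,-0.64],[-8.5,-25,8,-0.64],[-9,-27.5,7,-0.64],[-9.1,-28.7,6,-0.64],[-9.1,-28.7,5,-0.64],[-9.1,-28.7,4,-0.64],[-9.1,-28.7,4,-0.64]]}}

```text
time: 12.1
ee_pos: [0.366, -0.2967, 0.1045]
tcp_rot: [-179.9, 0.2, 0.0]
wrist_force: [0.5, 0.2, -1.4]
opening: 0.0592
grasp_force: 38.4
```

```bash
python3 - <<'E'
from h import *
im,C,o=look('wrist','w5'); print(o['ee_pos'],o['tcp_rot'],o['opening'])
a=np.array([[x,y,.013] for x,y in((.4155,-.346),(.4155,-.25),(.3195,-.25),(.3195,-.346))]);print(proj(C,a).round())
cv2.imwrite('pics/w5b.png',im[:,:,::-1])
E
```

```text
[ 0.36599336 -0.29671363  0.10446295] [-1.79854382e+02  1.53068861e-01  1.66653911e-02] 0.05923093164269582
[[323. 129.]
 [200. 129.]
 [206. 241.]
 [316. 241.]]
```

View pics/w5b.png

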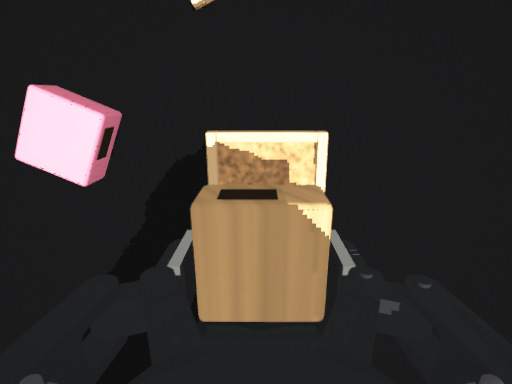

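The tray's far corners are at (206,131) and (328,131), 5 px right of the prediction, so I'll shift y by about -4 mm. The cab hangs square to the tray.

Call:
{"api": "servo_tool", "payload": {"moves": [[0,-0.2,-1,0],[0,-0.45,-3,0],[0,-0.45,-5,0],[0,-0.45,-6.5,0],[0,-0.45,-7.5,0],[0,-0.45,-8.2,0],[0,-0.45,-8.7,0],[0,-0.45,-9.0,0],[0,-0.45,-9.2,0],[0,-0.45,-9.2,0],[0,-0.45,-9.2,0]]}}

```text
time: 13.07
ee_pos: [0.3669, -0.303, 0.0153]
tcp_rot: [180.0, -0.0, -0.0]
wrist_force: [-0.4, 0.7, -0.6]
opening: 0.0591
grasp_force: 38.4
```

Call:
{"api": "servo_tool", "payload": {"moves": [[0,0.1,-0.1,0],[0,0.1,-0.25,0],[0,0.1,-0.4,0],[0,0.1,-0.47,0],[0,0.1,-0.47,0]]}}

```text
time: 13.48
ee_pos: [0.3665, -0.3017, 0.0099]
tcp_rot: [-180.0, 0.0, -0.0]
wrist_force: [-0.4, -0.3, 0.2]
opening: 0.0594
grasp_force: 38.4
```

Call:
{"api": "servo_tool", "payload": {"moves": [[0,0,-0.05,0],[0,0,-0.1,0],[0,0,-0.1,0]]}}

```text
time: 13.73
ee_pos: [0.3666, -0.3017, 0.0097]
tcp_rot: [180.0, -0.0, -0.0]
wrist_force: [-2.2, 2.5, 6.8]
opening: 0.0593
grasp_force: 39.2
```

Contact. I'll release and rise.

Call:
{"api": "servo_tool", "payload": {"moves": [[0,0,0,0],[0,0,0,0],[0,0,0,0],[0,0,0,0],[0,0,0,0],[0,0,0,0],[0,0,1,0],[0,0,3,0],[0,0,6,0],[0,0,10,0],[0,0,14,0],[0,0,18,0],[0,0,21,0]], "claw": 0}}

```text
time: 14.82
ee_pos: [0.3667, -0.3018, 0.2234]
tcp_rot: [179.9, -0.1, -0.0]
wrist_force: [0.2, -0.4, 0.3]
opening: 0.0854
grasp_force: 0.0
```

```bash
python3 - <<'E'
from h import *
im,C,o=look('wrist','w6'); print(o['ee_pos'],o['tcp_rot'])
def box(cx,cy,L,W,yaw,z):
    a=np.radians(yaw);r=np.array([[np.cos(a),-np.sin(a)],[np.sin(a),np.cos(a)]])
    p=np.array([[L,W],[-L,W],[-L,-W],[L,-W]])/2@r.T+[cx,cy]; return np.c_[p,[z]*4]
im=np.ascontiguousarray(im[:,:,::-1])
for b in(box(.366,-.302,.096,.096,0,.013),box(.3666,-.3017,.06,.06,0,.038)): cv2.polylines(im,[proj(C,b).astype(np.int32)],True,(0,255,0))
cv2.imwrite('pics/w6c.png',cv2.resize(im[60:260,160:360],None,fx=2,fy=2))
E
```

```text
[ 0.36666082 -0.30175889  0.22343286] [ 1.79877277e+02 -1.47694716e-01 -1.01861827e-02]
```

View pics/w6c.png

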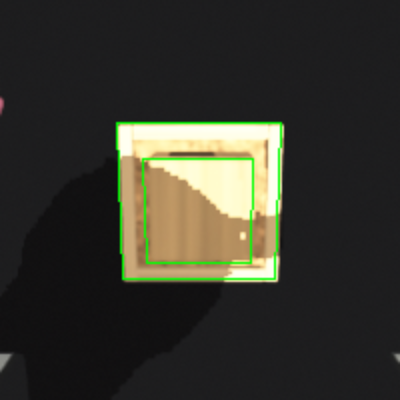

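The cab lies flat inside the square tray. Next is the bed.

Call:
{"api": "servo_tool", "payload": {"moves": [[1,3,2,0.12],[2,6,3,0.24],[3,9,3,0.36],[4,12,3,0.48],[5,15,3,0.6],[6,18,3,0.72],[7,21,3,0.84],[8,24,3,0.96],[9.6,27.2,3,1.08],[9.6,27.2,3,1.2],[9.6,27.2,3,1.32],[9.6,27.2,3,1.44],[9.6,27.2,3,1.56],[9.6,27.2,3,1.68],[9.6,27.2,3,1.8],[9.6,27.2,3,1.92],[9.6,27.2,3,1.95],[9.6,27.2,3,1.95],[9.6,27.2,3,1.95]]}}

```text
time: 16.45
ee_pos: [0.4626, -0.0298, 0.2496]
tcp_rot: [180.0, 0.0, 111.6]
wrist_force: [-0.4, 0.1, -0.5]
opening: 0.0857
grasp_force: 0.0
```

```bash
cat >> h.py <<'E'
def box(cx,cy,L,W,yaw,z):
    a=np.radians(yaw);r=np.array([[np.cos(a),-np.sin(a)],[np.sin(a),np.cos(a)]])
    p=np.array([[L,W],[-L,W],[-L,-W],[L,-W]])/2@r.T+[cx,cy]; return np.c_[p,[z]*4]
E
python3 - <<'E'
from h import *
im,C,o=look('wrist','w7'); print(o['ee_pos'],o['tcp_rot'])
im=np.ascontiguousarray(im[:,:,::-1])
for b in(box(.4562,-.0111,.104,.058,111.8,.064),box(.4544,-.0087,.15,.058,10.5,.032)):
    p=proj(C,b); print(p.round(1).tolist()); cv2.polylines(im,[p.astype(np.int32)],True,(0,255,0))
x,y=p.mean(0).astype(int)-80; print(x,y); cv2.imwrite('pics/w7c.png',cv2.resize(im[y:y+160,x:x+160],None,fx=3.75,fy=3.75))
E
```

```text
[ 0.46257043 -0.02975068  0.2495705 ] [1.79976165e+02 1.10342673e-02 1.11624246e+02]
[[234.9, 98.3], [237.3, 191.7], [287.5, 191.6], [289.5, 98.1]]
[[327.6, 128.8], [203.6, 103.9], [196.8, 151.9], [316.0, 174.8]]
180 59
```

View pics/w7c.png

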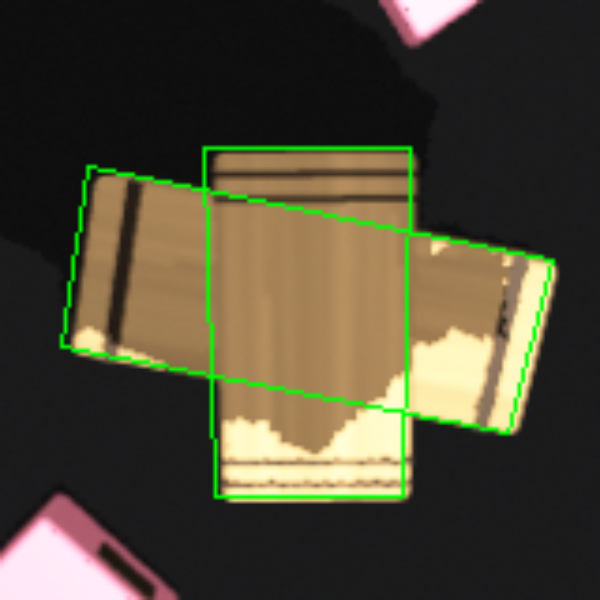

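The overlay matches to about 1 mm, with the bed's true centre near (0.458,-0.011). I'll grip it.

Call:
{"api": "servo_tool", "payload": {"moves": [[-0.2,0.8,-2,0],[-0.45,1.6,-5,0],[-0.45,1.9,-8,0],[-0.45,1.9,-11,0],[-0.45,1.9,-14,0],[-0.45,1.9,-16,0],[-0.45,1.9,-17.5,0],[-0.45,1.9,-19,0],[-0.45,1.9,-20,0],[-0.45,1.9,-21,0],[-0.45,1.9,-21.4,0],[-0.45,1.9,-21.4,0],[-0.45,1.9,-21.4,0]]}}

```text
time: 17.58
ee_pos: [0.4584, -0.0108, 0.0356]
tcp_rot: [180.0, 0.0, 111.7]
wrist_force: [-0.9, 0.1, -0.1]
opening: 0.0854
grasp_force: 0.0
```

Call:
{"api": "servo_tool", "payload": {"moves": [[0,0,0,0],[0,0,0,0],[0,0,0,0],[0,0,0,0],[0,0,0,0],[0,0,0,0],[0,0,0,0]], "claw": 0.5, "force": 40}}

```text
time: 18.17
ee_pos: [0.4587, -0.0108, 0.036]
tcp_rot: [179.9, 0.0, 111.7]
wrist_force: [-0.9, 0.4, 6.4]
opening: 0.057
grasp_force: 43.7
```

Call:
{"api": "servo_tool", "payload": {"moves": [[0,0,0.5,0],[0,0,1.5,0],[0,0,3,0],[0,0,5,0],[0,0,7,0.06],[-1,2,8,0.17],[-2,5,8,0.28],[-3,8,8,0.4],[-4,11,8,0.52],[-5,14,8,0.64],[-6,17,8,0.76],[-7,20,8,0.88],[-8,23,8,1.0],[-9,26,8,1.077],[-9.5,28,8,1.077],[-9.7,29.2,8,1.077],[-9.7,29.2,8,1.077],[-9.7,29.2,8,1.077]]}}

```text
time: 19.67
ee_pos: [0.3611, 0.2812, 0.1153]
tcp_rot: [-180.0, -0.0, 173.5]
wrist_force: [-0.5, -0.4, -1.2]
opening: 0.0576
grasp_force: 43.1
```

```bash
python3 - <<'E'
from h import *
im,C,o=look('wrist','w8'); print(o['ee_pos'],o['tcp_rot'],o['opening'])
p=proj(C,box(.362,.281,.140,.094,173.4,.013)); print(p.round(1).tolist())
im=np.ascontiguousarray(im[:,:,::-1]); cv2.polylines(im,[p.astype(np.int32)],True,(0,255,0)); cv2.imwrite('pics/w8b.png',im)
E
```

```text
[0.36110179 0.28122075 0.11531899] [-1.79973883e+02 -8.98229135e-04  1.73457928e+02] 0.057553504092949154
[[203.9, 102.9], [211.8, 259.2], [312.9, 259.4], [321.7, 103.0]]
```

View pics/w8b.png

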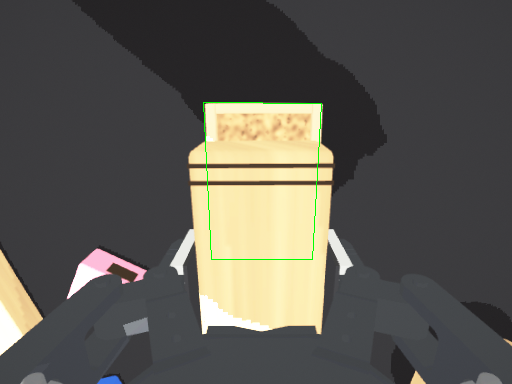

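The tray outline fits the prediction to within 1 px, and the bed is square with it. I'll lower it.

Call:
{"api": "servo_tool", "payload": {"moves": [[0.05,0,-2,0],[0.1,0,-4,0],[0.1,0,-6,0],[0.1,0,-7.5,0],[0.1,0,-8.5,0],[0.1,0,-9.3,0],[0.1,0,-9.8,0],[0.1,0,-10.2,0],[0.1,0,-10.4,0],[0.1,0,-10.4,0],[0.1,0,-10.4,0]]}}

```text
time: 20.63
ee_pos: [0.3624, 0.2815, 0.0116]
tcp_rot: [180.0, 0.0, 173.4]
wrist_force: [0.1, -0.8, -1.8]
opening: 0.0573
grasp_force: 43.1
```

Call:
{"api": "servo_tool", "payload": {"moves": [[0,0,-0.1,0],[0,0,-0.17,0],[0,0,-0.17,0]]}}

```text
time: 20.88
ee_pos: [0.3624, 0.2815, 0.01]
tcp_rot: [180.0, 0.0, 173.4]
wrist_force: [-0.4, -0.6, 3.0]
opening: 0.0575
grasp_force: 43.6
```

Call:
{"api": "servo_tool", "payload": {"moves": [[0,0,0,0],[0,0,0,0],[0,0,0,0],[0,0,0,0],[0,0,0,0],[0,0,0,0],[0,0,1,0],[0,0,3,0],[0,0,6,0],[0,0,10,0],[0,0,14,0],[0,0,18,0],[0,0,21,0]], "claw": 0}}

```text
time: 21.97
ee_pos: [0.3621, 0.2813, 0.2237]
tcp_rot: [179.9, 0.1, 173.4]
wrist_force: [1.2, 0.2, 0.0]
opening: 0.0855
grasp_force: 0.0
```

```bash
python3 - <<'E'
from h import *
im,C,o=look('wrist','w9'); print(o['ee_pos'],o['tcp_rot'])
im=np.ascontiguousarray(im[:,:,::-1])
for b in(box(.362,.281,.140,.094,173.4,.013),box(.362,.281,.104,.058,173.4,.038)): cv2.polylines(im,[proj(C,b).astype(np.int32)],True,(0,255,0))
cv2.imwrite('pics/w9c.png',cv2.resize(im[60:260,160:360],None,fx=2,fy=2))
E
```

```text
[0.36213642 0.28126232 0.22368698] [1.79869694e+02 1.35266662e-01 1.73424479e+02]
```

View pics/w9c.png

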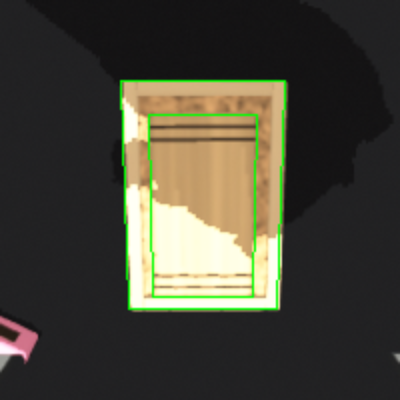

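The bed lies flat in its tray. Now the chassis. I have one picture view left, so I'll check its pose from contours.

Call:
{"api": "servo_tool", "payload": {"moves": [[1,-2,1.5,0.1],[11.3,-28.6,2.6,0.298],[11.3,-28.6,2.6,0.298],[11.3,-28.6,2.6,0.298],[11.3,-28.6,2.6,0.298],[11.3,-28.6,2.6,0.298],[11.3,-28.6,2.6,0.298],[11.3,-28.6,2.6,0.298],[11.3,-28.6,2.6,0.298],[11.3,-28.6,2.6,0.298],[11.3,-28.6,2.6,0.298],[11.3,-28.6,2.6,0.298]]}}

```text
time: 23.02
ee_pos: [0.4748, -0.0039, 0.2457]
tcp_rot: [180.0, 0.0, -169.4]
wrist_force: [-0.4, 0.4, -0.1]
opening: 0.0852
grasp_force: 0.0
```

```bash
python3 - <<'E'
from h import *
im,C,o=look('wrist','w10'); print(o['ee_pos'],o['tcp_rot'],o['q'])
hsv=cv2.cvtColor(np.ascontiguousarray(im),cv2.COLOR_RGB2HSV);H,S,V=[hsv[...,i] for i in range(3)]
for c in comps((H>8)&(H<30)&(S>40)&(V>70)): print(c.mean(0).round(),*rect(plane(C,c,.032)),*rect(plane(C,c,.013)))
E
```

```text
[ 0.47482341 -0.00389726  0.24571614] [ 1.79990738e+02  1.01013951e-02 -1.69445376e+02] [-4.76878859e-01 -4.94984100e+00  1.76143890e+00  9.67031375e+01
  1.10241875e-02 -1.10315029e+01]
[106. 368.] [ 846.8 -190.2] [74.2 25.4] 19.5 [ 870.3 -199.3] [78.1 26.7] 19.5
[413. 273.] [592.7 233.3] [64.2 19.6] 57.1 [602.8 246.7] [67.6 20.6] 57.1
[ 71. 213.] [ 595.6 -234.2] [178.5  98.5] 27.2 [ 605.8 -245.7] [188.  103.8] 27.2
[262. 136.] [456.4  -8.6] [149.5  58.6] 11.0 [459.2  -8.1] [157.5  61.7] 11.0
[485. 114.] [363.9 262.9] [134.3  97.8] -6.3 [361.7 277.8] [141.4 103. ] -6.3
[40. 33.] [ 373.8 -282.2] [93.4 79.4] -89.8 [ 372.2 -296.2] [98.4 83.6] -89.8
```

The contour gives the chassis at (456.4,-8.6), 149.5 x 58.6 mm, yaw 11.0°, which fits the given size. I'll grip it.

Call:
{"api": "servo_tool", "payload": {"moves": [[-0.8,-0.2,-3,0.008],[-1.6,-0.4,-6,0.008],[-1.85,-0.47,-9,0.008],[-1.85,-0.47,-12,0.008],[-1.85,-0.47,-15,0.008],[-1.85,-0.47,-17.5,0.008],[-1.85,-0.47,-19.5,0.008],[-1.85,-0.47,-21,0.008],[-1.85,-0.47,-22.3,0.008],[-1.85,-0.47,-23.2,0.008],[-1.85,-0.47,-23.8,0.008],[-1.85,-0.47,-24.1,0.008],[-1.85,-0.47,-24.1,0.008],[-1.85,-0.47,-24.1,0.008]]}}

```text
time: 24.23
ee_pos: [0.457, -0.0092, 0.005]
tcp_rot: [-180.0, 0.0, -169.0]
wrist_force: [0.1, -0.6, -0.5]
opening: 0.0855
grasp_force: 0.0
```

Call:
{"api": "servo_tool", "payload": {"moves": [[0,0,0,0],[0,0,0,0],[0,0,0,0],[0,0,0,0],[0,0,0,0],[0,0,0,0],[0,0,0,0]], "claw": 0.5, "force": 45}}

```text
time: 24.82
ee_pos: [0.4571, -0.0094, 0.0052]
tcp_rot: [180.0, 0.1, -169.0]
wrist_force: [-1.4, 0.4, 6.3]
opening: 0.0571
grasp_force: 49.5
```

Call:
{"api": "servo_tool", "payload": {"moves": [[0,0,0.5,0],[0,0,1.5,0],[0,0,3,0],[0,0,5,0],[0,0,7,0.03],[1,-1.5,9,0.06],[2.5,-4,10,0.1],[4,-6.5,10.5,0.14],[5.5,-9,10.5,0.18],[7,-11.5,10.5,0.22],[8.5,-14,10.5,0.25],[10,-16.5,10.5,0.284],[11.5,-19,10.5,0.284],[13,-21,10.5,0.284],[14.2,-22.7,10.5,0.284],[14.9,-23.5,10.5,0.284],[14.9,-23.5,10.5,0.284],[14.9,-23.5,10.5,0.284]]}}

```text
time: 26.32
ee_pos: [0.6054, -0.2446, 0.1092]
tcp_rot: [180.0, -0.0, -152.8]
wrist_force: [0.1, 0.5, -2.7]
opening: 0.0574
grasp_force: 48.8
```

```bash
python3 - <<'E'
from h import *
im,C,o=look('wrist','w11'); print(o['ee_pos'],o['tcp_rot'],o['opening'])
p=proj(C,box(.6065,-.2445,.186,.094,27.3,.013)); print(p.round(1).tolist())
im=np.ascontiguousarray(im[:,:,::-1]); cv2.polylines(im,[p.astype(np.int32)],True,(0,255,0)); cv2.imwrite('pics/w11b.png',im)
E
```

```text
[ 0.60536929 -0.244607    0.10921545] [ 1.79952190e+02 -3.89955098e-02 -1.52811747e+02] 0.05743216512406202
[[312.3, 285.3], [323.6, 73.3], [200.0, 73.5], [211.8, 285.5]]
```

View pics/w11b.png

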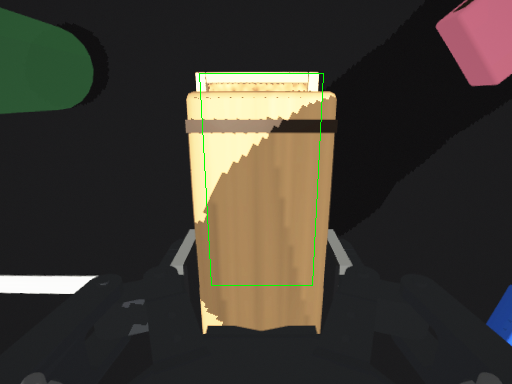

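The tray's far corners are at (196,73) and (319,73), 4 px left of the prediction, so I'll shift by about (2,-2.5) mm. The chassis is level and aligned.

Call:
{"api": "servo_tool", "payload": {"moves": [[0.1,-0.12,-1.5,0],[0.2,-0.25,-3.5,0],[0.2,-0.25,-5.5,0],[0.2,-0.25,-7,0],[0.2,-0.25,-8,0],[0.2,-0.25,-8.7,0],[0.2,-0.25,-9.2,0],[0.2,-0.25,-9.5,0],[0.2,-0.25,-9.6,0],[0.2,-0.25,-9.6,0],[0.2,-0.25,-9.6,0]]}}

```text
time: 27.28
ee_pos: [0.608, -0.2471, 0.0141]
tcp_rot: [-180.0, 0.0, -152.8]
wrist_force: [-0.1, 0.5, -2.5]
opening: 0.0571
grasp_force: 48.9
```

Call:
{"api": "servo_tool", "payload": {"moves": [[0,0,-0.1,0],[0,0,-0.2,0],[0,0,-0.3,0],[0,0,-0.33,0],[0,0,-0.33,0]]}}

```text
time: 27.7
ee_pos: [0.6079, -0.2471, 0.0113]
tcp_rot: [-180.0, 0.0, -152.8]
wrist_force: [-2.1, 1.0, 6.1]
opening: 0.0572
grasp_force: 49.8
```

Contact. I'll release, rise and check.

Call:
{"api": "servo_tool", "payload": {"moves": [[0,0,0,0],[0,0,0,0],[0,0,0,0],[0,0,0,0],[0,0,0,0],[0,0,0,0],[0,0,1,0],[0,0,3,0],[0,0,6,0],[0,0,10,0],[0,0,14,0],[-2,1,18,0],[-4,2,21,0],[-4,2,21,0],[-4,2,21,0]], "claw": 0}}

```text
time: 28.95
ee_pos: [0.5679, -0.2269, 0.2243]
tcp_rot: [-179.7, 0.2, -152.8]
wrist_force: [-0.2, 0.6, -0.9]
opening: 0.0857
grasp_force: 0.0
```

```bash
python3 - <<'E'
from h import *
im,C,o=look('wrist','w12'); print(o['time'],o['ee_pos'],o['wrist_force'])
hsv=cv2.cvtColor(np.ascontiguousarray(im),cv2.COLOR_RGB2HSV);H,S,V=[hsv[...,i] for i in range(3)]
# wood contour of tray with chassis; cork texture vs smooth wood: dark shadow gap check by sampling block-top edges
for c in comps((H>8)&(H<30)&(S>40)&(V>70),800): print(c.mean(0).round(),*rect(plane(C,c,.013)))
g=cv2.GaussianBlur(cv2.cvtColor(np.ascontiguousarray(im),cv2.COLOR_RGB2GRAY),(3,3),0)
a=np.radians(27.2);ux=np.array([np.cos(a),np.sin(a)]);uy=np.array([-ux[1],ux[0]])
c0=np.array([.6075,-.247]);S_=np.arange(-100,101,2)/1000
for u,z,v in((ux,.038,uy),(uy,.038,ux)):
    P=np.array([np.r_[c0+u*s+v*.012,z] for s in S_]); q=proj(C,P)
    print([int(g[int(y),int(x)]) if 0<=x<512 and 0<=y<384 else -1 for x,y in q])
E
```

```text
28.95 [ 0.56790362 -0.22694815  0.22434772] [-0.22636854  0.5667174  -0.86302872]
[233. 174.] [ 607.4 -248.7] [187.9  95.8] 27.3
[26, 26, 30, 164, 251, 251, 250, 228, 232, 217, 195, 156, 144, 224, 239, 243, 243, 232, 154, 136, 202, 236, 243, 243, 243, 243, 244, 217, 141, 134, 134, 135, 135, 135, 136, 136, 136, 136, 136, 136, 159, 230, 241, 243, 241, 238, 238, 240, 240, 240, 238, 237, 237, 237, 238, 237, 237, 238, 238, 239, 239, 239, 239, 239, 239, 239, 239, 239, 239, 239, 240, 240, 240, 240, 240, 240, 240, 240, 240, 228, 173, 68, 98, 226, 240, 241, 241, 246, 249, 212, 129, 52, 27, 26, 26, 26, 26, 26, 26, 26, 26]
[26, 26, 26, 26, 26, 26, 26, 26, 26, 26, 26, 27, 26, 26, 26, 26, 26, 26, 26, 26, 27, 26, 26, 26, 26, 26, 26, 26, 34, 190, 246, 252, 242, 215, 213, 231, 230, 233, 234, 233, 235, 240, 242, 243, 242, 242, 242, 242, 239, 239, 242, 243, 242, 240, 239, 239, 237, 238, 240, 245, 245, 245, 244, 223, 137, 126, 203, 222, 217, 232, 252, 252, 248, 120, 25, 26, 27, 26, 26, 26, 26, 26, 26, 26, 26, 26, 26, 26, 25, 23, 20, 25, 25, 22, 15, 16, 16, 18, 25, 26, 26]
```

The chassis is centred: its end lines are at -63 and +62.5 mm, and nothing protrudes past the tray outline. The gripper is clear, so I'll hand in.

```bash
python3 -c "
from workcell import *
print(job_done())"
```

```text
the job is handed in; nothing more can be done
None
```

I set all four parts down in their own trays, in order, and handed the job in at about 29 s; my checks showed each one seated, but no verdict came back.

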